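# Unlock the sled clamp and take out the finished blank

## Robot

A 7-joint arm with a two-finger parallel gripper is mounted at the origin on the work surface. World frame = base frame: x ahead of the robot, y to its left, z up, the work surface at z = 0. Lengths are in mm, angles in rad, forces in N, time in s.
With the tool pointing down it reaches from about 400 to 750 mm from the base axis. Payload 19.5 kg.
Tool frame: the origin (TCP) lies at the very end of the fingers, on their centre line; the grasp point (between the pads) lies env.hold_point_z behind it (env.hold_point_z is the distance from the TCP to the grasp point, in mm); z points along the fingers, y is the line along which they close (so a half turn about z gives the same grasp; the last joint's range is limited). The gripper opens to 85 mm and grips with 20 to 120 N. Pads are 22 mm wide; open, the fingers measure 114 mm over their backs; the gripper's body (76 mm by 85 mm) begins 54 mm behind the grasp point. The pads swing forward as they close: fully open they stand 13 mm farther back than shut.
Start: joints at [1.101, 0.707, -0.028, 1.485, 0.022, 0.951, -0.075], TCP at [238.54, -523.157, 231.268] pointing down, gripper open.
Joint ranges: [-2.71, 2.71], [-0.32, 2.16], [-1.57, 1.52], [0, 2.45], [-1.46, 4.6], [0, 2.02], [-2.83, 2.83]. Speed limits (rad/s): [1.89, 1.89, 2.57, 2.57, 3.01, 3.01, 3.01].

## Interface

Orientations are given as a unit quaternion [w, x, y, z].
In Python, from station import env gives the robot as it stands.
- The arm moves only by the tool drive_tool, never from a script. Its argument "increments" is a list of rows, each an object of numbers: "rx", "ry", "rz": the turn, a rotation vector about the tool's x, y, z in rad; "dx", "dy", "dz": the shift along the tool's x, y, z in mm; "hand": the finger opening in mm, from 0 to 85.4. In form: [{"rx": .., "ry": .., "rz": .., "dx": .., "dy": .., "dz": .., "hand": ..}, ...]. A call has 1 to 20 rows; each row shifts and turns the commanded pose from where the row before left it, along the tool's axes as they then stand; what a row does not reach is not made up. A row lasts 1/12 s, in which the tool goes at most 41.7 mm and 7.16 degrees, less where a joint would pass 70% of its speed; a pose out of reach is approached as far as the arm can. A call is refused whole if a number of a shift passes 41.7 or a number of a turn 0.125, either way. A call with a gripper value outside its range is refused whole. The fingers move at their own pace and stop on an object; "newtons" is the grip in N (left out, the last holds). Time passes only in rows, so rows that do not move let the fingers close. It gives the time, the measured TCP pose, the force, the opening and the grip force at its end, in the units of the state.
- env.state(): the state, without advancing time (a new reading comes with each control period).
- env.camera(name): name is "scene" or "top" or "wrist"; returns a dict with "image" (384x512x3 uint8, red, green, blue), "K" (3x3 intrinsics, pixels), "dist" ([k1, k2, p1, p2, k3] as OpenCV has them; the pictures are not rectified), "view" (4x4, takes a point from world to camera coordinates). Camera axes: x right, y down, z forward; pixel columns grow to the right and rows downward; lengths in mm; the calibration is good to about 2 mm. A picture is of the moment at which its call begins. There is no depth.
- env.job_done(): hands the job in; it is judged then, once.
The state is a dict: "time_s": time; "joint_pos": joint angles; "dq": joint speeds; "joint_efforts": joint torques, N m; "tcp_pos": TCP position; "tcp_rot": TCP orientation; "contact_force": force on the tool from outside, world axes, zero at the start; "torque": the same for the moment, N m; "gripper_width": opening from 0.0 (shut) to 1.0 (fully open); "grasp_force": force on a finger pad.
Only numpy, scipy, OpenCV 4.12 (cv2) and the standard library are available. Lean on these libraries where they do the work, as an engineer would, in place of code of your own. Each camera call takes 0.05 s, during which the arm holds its last target. There are 200 camera calls.

## Task

The beech blank clamped on the routing sled is done: swing the clamp's yellow safety catch off the red handle, then lift the handle fully up so that the clamp opens. Take the blank out and lay it gently, flat across both bearers, on the free place beside the finished blank and parallel to the board's edge. Do not disturb the finished blank or the pencil.

Things in the scene. Friction and masses are not known exactly. Their poses are not given: they have to be found in the camera images.
- sled: Fixed brown fibreboard routing sled, 230 (x) x 240 (y) x 18 mm, on the bench, with stops and a steel toggle clamp. Origin: on the bench, 20 mm towards +y from the plate's middle; z up. The clamp lies along sled y at x = 0: arm to -y, handle to +y. The blank lies along x at y = -85 mm. Two push knobs, 32 mm across, at x = +-85, y = 5 mm, reach 59 mm above the bench.
- blank_seat (a point): Where the blank lies in the sled: centre of its underside, 18 mm above the bench; sled axes. Stops 14 mm high: two, 20 mm thick, touch its -y side at |x| = 45 to 90 mm (the middle 90 mm is open); one at its +x end. On the +y side the nearest clamp part is 65 mm from its centre line when the clamp is open.
- safety_catch (a joint): Angle of the safety catch, rad: 0 = locked (steel lip 1 mm above the handle's stem; starts between 0 and 0.08), up to 0.8 = swung fully aside. The lip is clear of the stem above about 0.4. No spring: 1 to 2 N at the tab moves it, and it stays where it is left. While locked, the lip stops the handle after about 0.06 rad.
- catch_tab (a point): Centre of the yellow thumb tab: 9 (sled x) x 22 (y) x 28 (z) mm, upright when locked, centre 77.5 mm above the bench; then 12 mm to the sled +x side of the handle's centre line and 55 mm towards sled -y from the grip's middle. Push it towards sled +x to unlock. Under it: lip (top 65 mm above the bench) and stem. Axes turn with the catch.
- catch_pivot (a point): Pivot of the safety catch, below the handle's stem, 32 mm above the bench; its axis is sled y, and the tab's centre is 47 mm from it. Sled axes.
- clamp_handle (a joint): Angle of the clamp handle, rad: 0 = clamped (handle level, start), 1.31 = fully up, clamp open (end stop). Lifting takes about 3 to 8 N at the grip; it stays where it is left. The clamp arm (88 mm from pivot to foot) is geared to it: when open it stands upright at sled y = 3 mm, up to about 150 mm above the bench.
- handle_grip (a point): Middle of the handle's red round grip, 20 mm in diameter, 80 mm long, along sled y when clamped, axis 54.5 mm above the bench, at sled y = 131 mm (the plate ends at y = 100 mm). It moves with the handle on an arc of radius 85 mm about handle_pivot, up and towards sled -y; its axes turn with it.
- handle_pivot (a point): Pivot of the clamp handle, 54.5 mm above the bench; its axis is sled x. Sled axes. The clamp's flange and side plates around it span |x| up to 21 mm, sled y -14 to 86 mm, up to 63 mm above the bench.
- blank: Loose laminated pale beech strip, 180 (x) x 45 (y) x 28 (z) mm, 0.13 to 0.21 kg, clamped in the sled at the start. Origin: centre of its underside.
- bearers: Fixed brown fibreboard board, 190 (x) x 250 (y) mm, with two cork-topped bearer strips, each 22 mm wide and 240 mm long, along its y at x = +-60 mm; their tops are 24 mm above the bench. Origin: on the bench, in the middle of the board.
- free_place (a point): Middle of the free place on the bearers: at board x = 0, y = +50 mm, level with the bearers' tops. Axes as the board; the blank should lie along board x, either way round, with its middle about here.
- finished_blank: A finished beech strip, same size as the blank, lying loose across the bearers at board y about -75 mm. Origin: centre of its underside.
- pencil: Red pencil, 7 x 155 x 7 mm, lying along sled y on the sled plate beside the clamp, at sled x = -58 mm. Origin: centre of its underside.

How it is judged (in metres and radians):
On the way, in this order (a step that is already met when the one before it is completed fails the run):
1. the safety catch is swung clear of the handle (beyond 0.45 rad) while the handle is still down (value of joint safety_catch above 0.45 rad and value of joint clamp_handle below 0.15 rad), for 0.1 s.
2. the handle is up (above 1.05 rad) with the blank still in its seat (within 20 mm) (value of joint clamp_handle above 1.05 rad and distance between blank and blank_seat below 0.02 m), for 0.2 s.
At the end, for the whole second after the job is handed in: Handle up (over 1.05 rad). Blank at rest, flat on both bearers (height within 4 mm, tilt under 0.06 rad), its middle within 28 mm in x and -70 to +45 mm in y of free_place (board axes), parallel to board x within 0.2 rad, not touching the finished blank (value of joint clamp_handle above 1.05 rad and x of blank in the frame of free_place between -0.028 and 0.028 m and y of blank in the frame of free_place between -0.07 and 0.045 m and z of blank in the frame of free_place between -0.004 and 0.004 m and angle between blank's own z axis and vertical below 0.06 rad and angle between the x axis of blank and the x axis of bearers, either way round below 0.2 rad and contact force between blank and finished_blank below 0.2 N and linear speed of blank below 0.02 m/s).
It fails at once if the blank is dropped (moves faster than 0.7 m/s while not held, a fall of about 25 mm) (linear speed of blank above 0.7 m/s and contact force between the fingers and blank below 0.1 N).
It fails at once if the finished blank is moved by more than 20 mm (distance of finished_blank from where it was at the start of the episode above 0.02 m).
It fails at once if the pencil is moved by more than 30 mm (distance of pencil from where it was at the start of the episode above 0.03 m).
It also fails if it takes over 64 s, if anything falls off the work surface, if the arm or the gripper's body presses on something with over 40 N, if the wrist force passes 120 N, or if a joint passes its speed limit or range.

## Working session

There is one attempt and no reset: what is moved stays moved. The work goes in short steps, Python scripts to look and compute and a tool call to move; the robot and the scene stay as the last step left them, time stands still between calls to the robot, and variables do not carry over. Pictures are saved under pics/ and viewed, at most 10 in all, crops included, and the job is handed in when it is done.

Besides the shell and the picture viewer there is one more tool, called as name(argument=value, ...), one argument or row to a line, values as JSON. drive_tool: Moves the arm, as the interface text tells. Its arguments: {"type":"object","properties":{"increments":{"type":"array"},"newtons":{"type":"number"}},"required":["increments"]}

```bash
ls; mkdir -p pics
python3 - <<'E'
from station import env
import cv2,numpy as np
print(env.state(), env.hold_point_z)
for n in ("scene","top"):
    c=env.camera(n); cv2.imwrite(f"pics/{n}0.png",cv2.resize(c["image"][:,:,::-1],(768,576))); np.savez(f"{n}0.npz",**c)
    print(n,c["K"].tolist(),c["dist"],np.round(c["view"],3).tolist())
E
```

```text
pics
{'time_s': 0.0, 'joint_pos': array([ 1.10127984,  0.7070942 , -0.0276512 ,  1.4850047 ,  0.02200033,
        0.95092667, -0.07553592]), 'dq': array([-4.44578230e-05,  4.60974761e-04, -3.07724190e-05,  1.03644403e-03,
       -1.89571776e-04, -1.58297027e-03,  1.04246831e-04]), 'joint_efforts': array([ 4.19605030e-04, -8.83228111e+01,  1.23486064e+00, -2.36162746e+01,
        1.69101125e-02,  6.57546989e-03,  7.85356633e-05]), 'tcp_pos': array([ 238.4575854 , -522.91969693,  230.83086927]), 'tcp_rot': array([-5.50755298e-04,  9.77209587e-01,  2.12276006e-01, -1.27850173e-04]), 'contact_force': array([-0.31329749, -0.0625292 , -0.39691897]), 'torque': array([-0.04230212,  0.00751861, -0.01301825]), 'grasp_force': 0.0, 'gripper_width': 0.9953622896116573} 18.700000000000003
scene [[380.9813050137602, 0.0, 248.11519923871307], [0.0, 380.9813050137602, 189.49496079423943], [0.0, 0.0, 1.0]] [-0.12664109  0.          0.          0.          0.        ] [[-0.817, 0.576, 0.011, 504.056], [0.455, 0.658, -0.6, -164.721], [-0.353, -0.485, -0.8, 1084.166], [0.0, 0.0, 0.0, 1.0]]
top [[373.1157011930265, 0.0, 249.32479341768462], [0.0, 373.1157011930265, 189.4064406765903], [0.0, 0.0, 1.0]] [-0.08575771  0.          0.          0.          0.        ] [[-0.003, -1.0, 0.019, -77.615], [-0.98, -0.001, -0.197, 566.131], [0.197, -0.019, -0.98, 952.678], [0.0, 0.0, 0.0, 1.0]]
```

View pics/scene0.png

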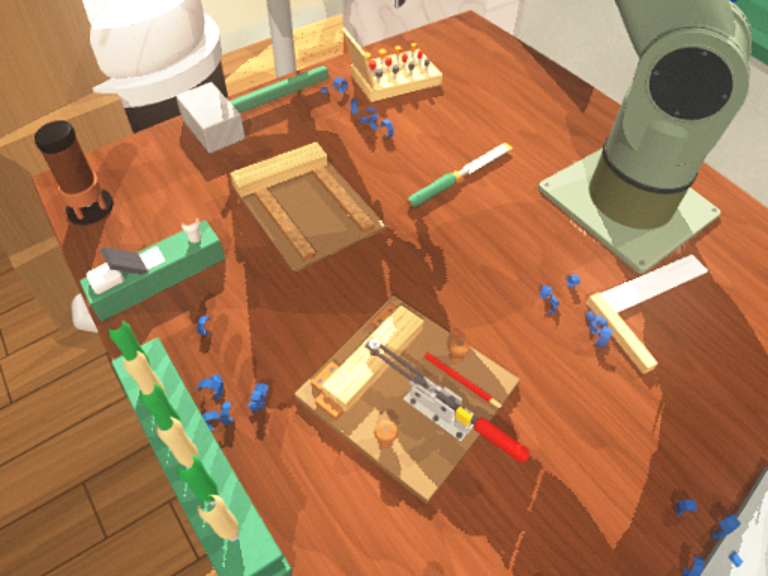

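View pics/top0.png

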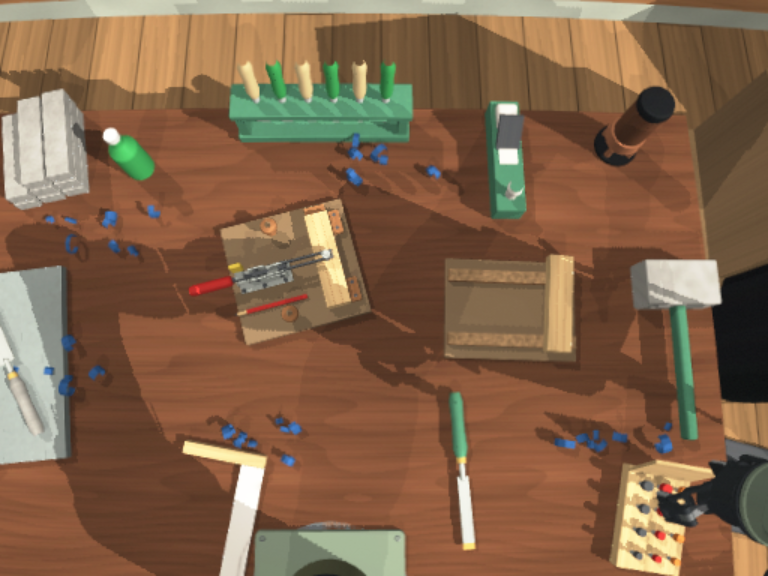

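The scene view shows the sled mid-bench: red grip at about (500,440), yellow tab at (463,417), blank at (375,365), bearers at (305,205). In the top view the grip is at (210,287), tab at (235,267), blank at (328,257), finished blank at (560,303) and the free place to its left.

```bash
cat > h.py <<'E'
import cv2,numpy as np
def ray(c,p):
    u=cv2.undistortPoints(np.array([[p]],float),c["K"],c["dist"])[0,0]
    R=c["view"][:3,:3];t=c["view"][:3,3]
    return -R.T@t, R.T@np.array([u[0],u[1],1.])
def plane(c,p,z):
    o,d=ray(c,p); return o+d*(z-o[2])/d[2]
def tri(cs,ps):
    A=0;b=0
    for c,p in zip(cs,ps):
        o,d=ray(c,p);d=d/np.linalg.norm(d);M=np.eye(3)-np.outer(d,d);A=A+M;b=b+M@o
    return np.linalg.solve(A,b)
def blobs(img,lo,hi,roi,k=3,minA=8):
    m=cv2.inRange(cv2.cvtColor(img,cv2.COLOR_RGB2HSV),np.array(lo),np.array(hi))
    r=np.zeros_like(m);x0,y0,x1,y1=roi;r[y0:y1,x0:x1]=m[y0:y1,x0:x1]
    n,l,s,ce=cv2.connectedComponentsWithStats(r)
    o=[i for i in np.argsort(-s[:,4]) if i and s[i,4]>=minA][:k]
    return [(s[i,4],ce[i],cv2.minAreaRect(np.argwhere(l==i)[:,::-1].astype(np.float32))) for i in o]
E
python3 - <<'E'
from h import *
T=dict(np.load("top0.npz"));S=dict(np.load("scene0.npz"))
for n,c,roi in(("top",T,(120,130,250,235)),("scene",S,(190,195,360,335))):
    for nm,lo,hi,z in(("red",(0,200,120),(4,255,255),54.5),("yel",(24,180,120),(34,255,255),77.5),("blank",(14,60,150),(28,175,255),46)):
        for a,ce,r in blobs(c["image"],lo,hi,roi,2): print(n,nm,a,ce.round(1),[np.round(q,1) for q in r],plane(c,ce,z).round(1))
for n,c,roi in(("top",T,(290,160,390,245)),("scene",S,(150,90,260,185))):
    for a,ce,r in blobs(c["image"],(14,60,150),(28,175,255),roi,2): print(n,"fin",a,ce.round(1),np.round(cv2.boxPoints(r),1).tolist(),plane(c,ce,52).round(1))
def crop(c,b,f):
    x0,y0,x1,y1=b; return cv2.resize(c["image"][y0:y1,x0:x1,::-1],None,fx=f,fy=f,interpolation=cv2.INTER_CUBIC)
a=crop(T,(120,125,250,235),6); cv2.imwrite("pics/c1.png",a[:600])
a=crop(T,(285,155,395,250),6); cv2.imwrite("pics/c2.png",a)
E
```

```text
top blank 965 [217.9 172.2] [array([217.7, 171.8]), array([63.1, 17. ]), np.float64(76.0)] [616.8   8.   46. ]
top blank 437 [174.7 153.1] [array([171.6, 156.1]), array([19.6, 47.5]), np.float64(75.7)] [671.7 129.7  46. ]
scene red 407 [334.3 293. ] [array([334.2, 292.8]), array([41.4, 10.2]), np.float64(35.8)] [564.4 218.3  54.5]
scene red 190 [305.4 251.3] [array([304.9, 250.9]), array([51.3,  3.9]), np.float64(34.5)] [551.8 114.4  54.5]
scene yel 46 [309.7 276.3] [array([310.1, 276.4]), array([11.9,  5.8]), np.float64(56.3)] [590.4 168.6  77.5]
scene blank 6767 [269.7 266.7] [array([270.9, 258.7]), array([114. , 101.7]), np.float64(37.8)] [631.1  96.4  46. ]
scene blank 57 [264.4 241.8] [array([265.7, 242.7]), array([25.2,  2.6]), np.float64(36.9)] [605.3  43.3  46. ]
top fin 1060 [373.4 202.4] [[363.8999938964844, 233.89999389648438], [365.20001220703125, 169.6999969482422], [382.20001220703125, 170.10000610351562], [380.8999938964844, 234.1999969482422]] [ 530.8 -419.1   52. ]
top fin 407 [331.2 226.1] [[299.79998779296875, 228.89999389648438], [300.0, 221.3000030517578], [362.1000061035156, 223.1999969482422], [361.79998779296875, 230.89999389648438]] [ 466.4 -298.5   52. ]
scene fin 4270 [202.1 134.8] [[149.8000030517578, 117.30000305175781], [204.39999389648438, 77.80000305175781], [256.6000061035156, 149.8000030517578], [202.0, 189.39999389648438]] [ 552.1 -302.4   52. ]
```

View pics/c1.png

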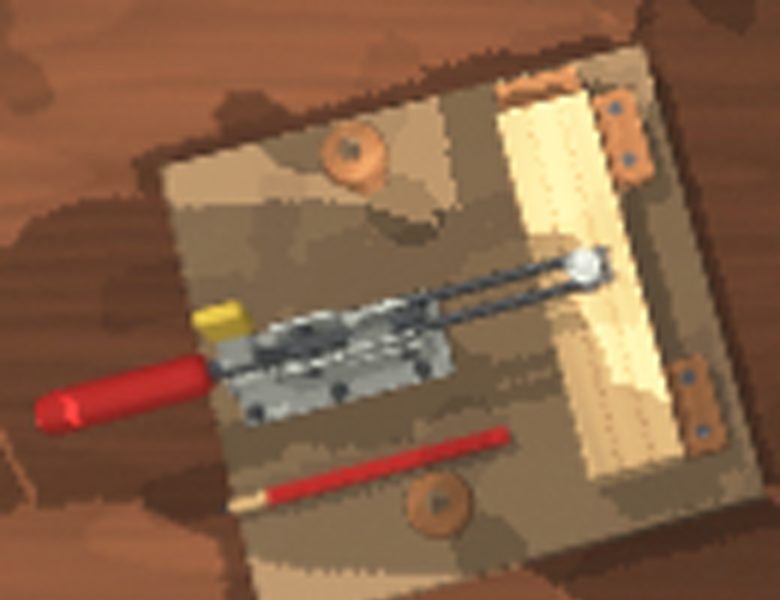

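View pics/c2.png

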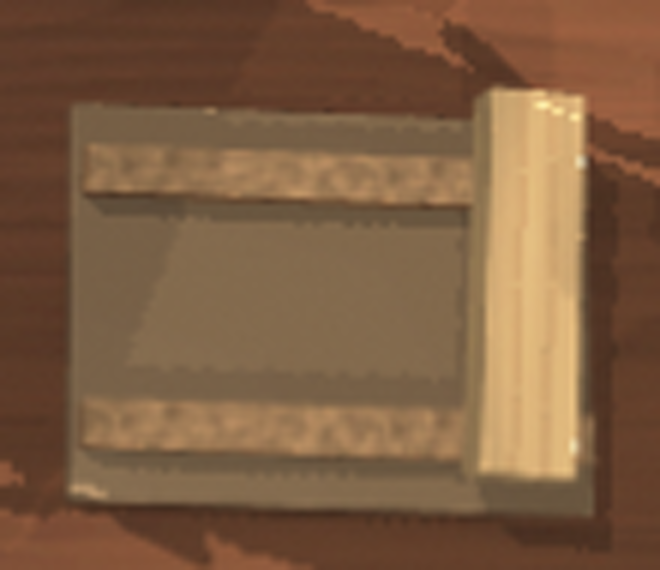

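```bash
cat > fit.py <<'E'
from h import *
T=dict(np.load("top0.npz"));S=dict(np.load("scene0.npz"))
t=lambda x,y,ox,oy:((x+.5)/6+ox-.5,(y+.5)/6+oy-.5)
def rig(pts):
    P=np.array([p[:2] for p in pts],float);Q=np.array([p[2] for p in pts])[:,:2]
    p0,q0=P.mean(0),Q.mean(0);H=(P-p0).T@(Q-q0);a=np.arctan2(H[0,1]-H[1,0],H[0,0]+H[1,1])
    R=np.array([[np.cos(a),-np.sin(a)],[np.sin(a),np.cos(a)]]);o=q0-R@p0
    print("ang",a.round(4),"org",o.round(1),"res",(Q-(P@R.T+o)).round(1).tolist());return a,o,R
L=[(115,100,18,162,172),(115,-140,18,640,48),(-115,-140,18,765,490),(85,5,59,355,150),(-85,5,59,442,501),(0,131,54.5,126,395),
(90,-62.5,46,500,108),(90,-107.5,46,585,92),(-90,-107.5,46,683,457),(-90,-62.5,46,592,480)]
a,o,R=rig([(x,y,plane(T,t(u,v,120,125),z)) for x,y,z,u,v in L])
L=[(115,-140,18,297,392),(-115,-140,18,397,298),(115,100,18,430,498),(-115,100,18,518,380),(85,5,59,386,424),(-85,5,59,459,343)]
a2,o2,R2=rig([(x,y,plane(S,(u/1.5-.17,v/1.5-.17),z)) for x,y,z,u,v in L])
print("tab tri",tri([T,S],[t(222,321,120,125),(309.9,276.6)]))
L=[(60,120,24,85,168),(-60,120,24,83,425),(95,125,12,72,105),(-95,125,12,70,500),(-95,-125,12,592,515)]
ab,ob,Rb=rig([(x,y,plane(T,t(u,v,285,155),z)) for x,y,z,u,v in L])
for n,p in dict(tab=(12,76),grip=(0,131),blank=(0,-85),pivot=(0,46)).items(): print(n,R@p+o,R2@p+o2)
print("free",Rb@(0,50)+ob)
E
python3 fit.py
```

```text
ang 0.2656 org [596.9  90.5] res [[-1.8, -1.1], [-2.3, 1.8], [3.3, 2.0], [0.1, -1.4], [1.0, -1.3], [1.0, 0.2], [2.2, -2.5], [-1.7, 1.3], [-1.5, 1.6], [-0.3, -0.7]]
ang 0.2566 org [597.7  92.5] res [[-3.5, 2.0], [2.3, 8.9], [-4.8, -1.5], [5.3, -2.8], [-2.5, -4.9], [3.2, -1.7]]
tab tri [591.77528204 169.44170231  79.72538006]
ang -0.0357 org [ 527.8 -335.9] res [[0.4, -0.3], [-0.6, -0.2], [-1.3, -0.6], [0.7, -1.3], [0.8, 2.5]]
tab [588.57031696 167.00861503] [590.04083143 169.07984447]
grip [562.55319022 216.92964382] [564.47432627 219.23314758]
blank [619.25503909   8.50483643] [619.29689481  10.30616039]
pivot [584.86641778 134.9106224 ] [586.04802222 137.0165091 ]
free [ 529.58220079 -285.92611406]
```

```bash
cat > go.py <<'E'
import sys,numpy as np
from station import env
from scipy.spatial.transform import Rotation as Ro
A=.263;O=np.array([597.2,91.]);RS=np.array([[np.cos(A),-np.sin(A)],[np.sin(A),np.cos(A)]])
def rep(xy,z,yaw,sled=True):
    s=env.state();w,x,y,zz=s["tcp_rot"];R=Ro.from_quat([x,y,zz,w])
    p=RS@xy+O if sled else np.array(xy); g=R.as_matrix()
    d=g.T@(np.r_[p,z]-s["tcp_pos"]); G=Ro.from_matrix(np.array([[np.cos(yaw),np.sin(yaw),0],[np.sin(yaw),-np.cos(yaw),0],[0,0,-1.]]))
    print("t",round(s["time_s"],2),"tcp",s["tcp_pos"].round(1),"sled",(RS.T@(s["tcp_pos"][:2]-O)).round(1),"F",s["contact_force"].round(1),"grip",s["grasp_force"],round(s["gripper_width"]*85.4,1))
    print("need d",d.round(1),"rot",(R.inv()*G).as_rotvec().round(3))
if __name__=="__main__":
    a=[float(v) for v in sys.argv[1:]]; rep(a[:2],a[2],a[3],len(a)<5)
E
python3 go.py -14 76 71 1.834
```

```text
t 0.1 tcp [ 238.5 -523.   230.9] sled [-506.  -499.6] F [0.6 0.  0.5] grip 0.0 85.1
need d [ 579.8 -486.9  160.3] rot [-1.000e-03 -1.000e-03 -1.406e+00]
```

drive_tool(
  increments=[
    {"dx":29,"dy":-24.4,"hand":0},
    {"dx":29,"dy":-24.4,"hand":0},
    {"dx":29,"dy":-24.4,"hand":0},
    {"dx":29,"dy":-24.4,"hand":0},
    {"dx":29,"dy":-24.4,"hand":0},
    {"dx":29,"dy":-24.4,"hand":0},
    {"dx":29,"dy":-24.4,"hand":0},
    {"dx":29,"dy":-24.4,"hand":0},
    {"dx":29,"dy":-24.4,"hand":0},
    {"dx":29,"dy":-24.4,"hand":0},
    {"dx":29,"dy":-24.4,"hand":0},
    {"dx":29,"dy":-24.4,"hand":0},
    {"dx":29,"dy":-24.4,"hand":0},
    {"dx":29,"dy":-24.4,"hand":0},
    {"dx":29,"dy":-24.4,"hand":0},
    {"dx":29,"dy":-24.4,"hand":0},
    {"dx":29,"dy":-24.4,"hand":0},
    {"dx":29,"dy":-24.4,"hand":0},
    {"dx":29,"dy":-24.4,"hand":0},
    {"dx":29,"dy":-24.4,"hand":0},
  ],
)

```text
$.increments[0]: bad value
```

drive_tool(
  increments=[
    {"rz":-0.117,"dz":5},
    {"rz":-0.117,"dz":5},
    {"rz":-0.117,"dz":5},
    {"rz":-0.117,"dz":5},
    {"rz":-0.117,"dz":5},
    {"rz":-0.117,"dz":5},
    {"rz":-0.117,"dz":5},
    {"rz":-0.117,"dz":5},
    {"rz":-0.117,"dz":5},
    {"rz":-0.117,"dz":5},
    {"rz":-0.117,"dz":5},
    {"rz":-0.117,"dz":5},
    {"rz":0},
    {"rz":0},
  ],
)

```text
$.increments[0]: bad value
```

```bash
python3 go.py -14 76 71 1.834
```

```text
t 0.1 tcp [ 238.5 -523.   230.9] sled [-506.  -499.6] F [0.6 0.  0.5] grip 0.0 85.1
need d [ 579.8 -486.9  160.3] rot [-1.000e-03 -1.000e-03 -1.406e+00]
```

drive_tool(
  increments=[
    {"rx":0,"ry":0,"rz":0,"dx":29,"dy":-24.4,"dz":0,"hand":0},
  ],
)

```text
time_s: 0.18
tcp_pos: [251.5, -492.6, 230.4]
tcp_rot: [0.001, 0.978, 0.209, -0.001]
contact_force: [1.1, 0.4, -0.7]
gripper_width: 0.879
grasp_force: 0.0
```

drive_tool(
  increments=[
    {"rx":0,"ry":0,"rz":0,"dx":29,"dy":-24.4,"dz":0,"hand":0},
    {"rx":0,"ry":0,"rz":0,"dx":29,"dy":-24.4,"dz":0,"hand":0},
    {"rx":0,"ry":0,"rz":0,"dx":29,"dy":-24.4,"dz":0,"hand":0},
    {"rx":0,"ry":0,"rz":0,"dx":29,"dy":-24.4,"dz":0,"hand":0},
    {"rx":0,"ry":0,"rz":0,"dx":29,"dy":-24.4,"dz":0,"hand":0},
    {"rx":0,"ry":0,"rz":0,"dx":29,"dy":-24.4,"dz":0,"hand":0},
    {"rx":0,"ry":0,"rz":0,"dx":29,"dy":-24.4,"dz":0,"hand":0},
    {"rx":0,"ry":0,"rz":0,"dx":29,"dy":-24.4,"dz":0,"hand":0},
    {"rx":0,"ry":0,"rz":0,"dx":29,"dy":-24.4,"dz":0,"hand":0},
    {"rx":0,"ry":0,"rz":0,"dx":29,"dy":-24.4,"dz":0,"hand":0},
    {"rx":0,"ry":0,"rz":0,"dx":29,"dy":-24.4,"dz":0,"hand":0},
    {"rx":0,"ry":0,"rz":0,"dx":29,"dy":-24.4,"dz":0,"hand":0},
    {"rx":0,"ry":0,"rz":0,"dx":29,"dy":-24.4,"dz":0,"hand":0},
    {"rx":0,"ry":0,"rz":0,"dx":29,"dy":-24.4,"dz":0,"hand":0},
    {"rx":0,"ry":0,"rz":0,"dx":29,"dy":-24.4,"dz":0,"hand":0},
    {"rx":0,"ry":0,"rz":0,"dx":29,"dy":-24.4,"dz":0,"hand":0},
    {"rx":0,"ry":0,"rz":0,"dx":29,"dy":-24.4,"dz":0,"hand":0},
    {"rx":0,"ry":0,"rz":0,"dx":29,"dy":-24.4,"dz":0,"hand":0},
    {"rx":0,"ry":0,"rz":0,"dx":29,"dy":-24.4,"dz":0,"hand":0},
  ],
)

```text
time_s: 1.77
tcp_pos: [564.1, 163.5, 231.2]
tcp_rot: [-0.0, 0.977, 0.212, -0.0]
contact_force: [0.9, -0.6, 0.2]
gripper_width: 0.002
grasp_force: 0.0
```

drive_tool(
  increments=[
    {"rx":0,"ry":0,"rz":-0.117,"dx":0,"dy":0,"dz":7,"hand":0},
    {"rx":0,"ry":0,"rz":-0.117,"dx":0,"dy":0,"dz":7,"hand":0},
    {"rx":0,"ry":0,"rz":-0.117,"dx":0,"dy":0,"dz":7,"hand":0},
    {"rx":0,"ry":0,"rz":-0.117,"dx":0,"dy":0,"dz":7,"hand":0},
    {"rx":0,"ry":0,"rz":-0.117,"dx":0,"dy":0,"dz":7,"hand":0},
    {"rx":0,"ry":0,"rz":-0.117,"dx":0,"dy":0,"dz":7,"hand":0},
    {"rx":0,"ry":0,"rz":-0.117,"dx":0,"dy":0,"dz":7,"hand":0},
    {"rx":0,"ry":0,"rz":-0.117,"dx":0,"dy":0,"dz":7,"hand":0},
    {"rx":0,"ry":0,"rz":-0.117,"dx":0,"dy":0,"dz":7,"hand":0},
    {"rx":0,"ry":0,"rz":-0.117,"dx":0,"dy":0,"dz":7,"hand":0},
    {"rx":0,"ry":0,"rz":-0.117,"dx":0,"dy":0,"dz":7,"hand":0},
    {"rx":0,"ry":0,"rz":-0.117,"dx":0,"dy":0,"dz":7,"hand":0},
    {"rx":0,"ry":0,"rz":0,"dx":0,"dy":0,"dz":0,"hand":0},
    {"rx":0,"ry":0,"rz":0,"dx":0,"dy":0,"dz":0,"hand":0},
  ],
)

```text
time_s: 2.93
tcp_pos: [563.7, 161.3, 147.1]
tcp_rot: [-0.0, 0.611, 0.792, -0.0]
contact_force: [-0.3, -0.7, -0.5]
gripper_width: 0.002
grasp_force: 0.0
```

```bash
python3 go.py -14 76 71 1.834
```

```text
t 2.93 tcp [563.7 161.3 147.1] sled [-14.1  76.6] F [-0.3 -0.7 -0.5] grip 0.0 0.2
need d [-0.6  0.2 76.1] rot [-0.001 -0.    -0.006]
```

drive_tool(
  increments=[
    {"rx":0,"ry":0,"rz":0,"dx":0,"dy":-2,"dz":25,"hand":0},
    {"rx":0,"ry":0,"rz":0,"dx":0,"dy":0,"dz":25,"hand":0},
    {"rx":0,"ry":0,"rz":0,"dx":0,"dy":0,"dz":15,"hand":0},
    {"rx":0,"ry":0,"rz":0,"dx":0,"dy":0,"dz":10,"hand":0},
    {"rx":0,"ry":0,"rz":0,"dx":0,"dy":0,"dz":0,"hand":0},
  ],
)

```text
time_s: 3.35
tcp_pos: [561.4, 160.9, 71.1]
tcp_rot: [-0.0, 0.61, 0.792, -0.001]
contact_force: [-0.9, 0.3, -0.6]
gripper_width: 0.003
grasp_force: 0.0
```

drive_tool(
  increments=[
    {"rx":0,"ry":0,"rz":0,"dx":0,"dy":4,"dz":0,"hand":0},
    {"rx":0,"ry":0,"rz":0,"dx":0,"dy":4,"dz":0,"hand":0},
    {"rx":0,"ry":0,"rz":0,"dx":0,"dy":4,"dz":0,"hand":0},
    {"rx":0,"ry":0,"rz":0,"dx":0,"dy":4,"dz":0,"hand":0},
    {"rx":0,"ry":0,"rz":0,"dx":0,"dy":4,"dz":0,"hand":0},
    {"rx":0,"ry":0,"rz":0,"dx":0,"dy":4,"dz":0,"hand":0},
    {"rx":0,"ry":0,"rz":0,"dx":0,"dy":4,"dz":0,"hand":0},
    {"rx":0,"ry":0,"rz":0,"dx":0,"dy":0,"dz":0,"hand":0},
  ],
)

```text
time_s: 4.02
tcp_pos: [589.6, 168.4, 72.3]
tcp_rot: [0.0, 0.609, 0.793, 0.0]
contact_force: [-0.2, -0.4, 0.0]
gripper_width: 0.001
grasp_force: 0.0
```

```bash
python3 go.py 26 76 71 1.834
python3 - <<'E'
from station import env
import cv2
c=env.camera("scene")["image"][150:340,230:430,::-1]; cv2.imwrite("pics/p1.png",cv2.resize(c,None,fx=3,fy=3))
E
```

```text
t 4.02 tcp [589.6 168.4  72.3] sled [12.8 76.7] F [-0.2 -0.4  0. ] grip 0.0 0.1
need d [-0.7 13.2  1.3] rot [ 0.    -0.    -0.002]
```

View pics/p1.png

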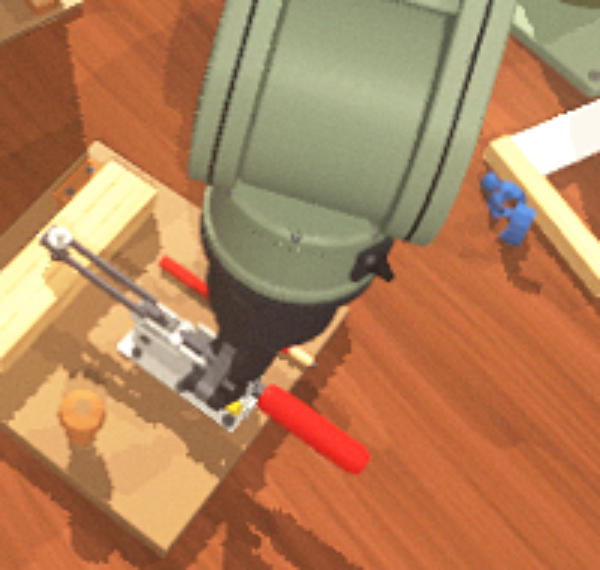

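The finger stands behind the yellow tab (crop 235,408), which has moved part way; the handle is still down. Push on.

drive_tool(
  increments=[
    {"rx":0,"ry":0,"rz":0,"dx":0,"dy":4,"dz":0,"hand":0},
    {"rx":0,"ry":0,"rz":0,"dx":0,"dy":4,"dz":0,"hand":0},
    {"rx":0,"ry":0,"rz":0,"dx":0,"dy":4,"dz":0,"hand":0},
    {"rx":0,"ry":0,"rz":0,"dx":0,"dy":2,"dz":0,"hand":0},
    {"rx":0,"ry":0,"rz":0,"dx":0,"dy":0,"dz":0,"hand":0},
    {"rx":0,"ry":0,"rz":0,"dx":0,"dy":0,"dz":0,"hand":0},
  ],
)

```text
time_s: 4.57
tcp_pos: [602.7, 171.9, 72.3]
tcp_rot: [0.0, 0.609, 0.793, 0.0]
contact_force: [0.8, 0.4, 0.8]
gripper_width: 0.003
grasp_force: 0.2
```

drive_tool(
  increments=[
    {"rx":0,"ry":0,"rz":0,"dx":0,"dy":-10,"dz":0,"hand":0},
    {"rx":0,"ry":0,"rz":0,"dx":0,"dy":-10,"dz":-20,"hand":0},
    {"rx":0,"ry":0,"rz":0,"dx":0,"dy":0,"dz":-40,"hand":85},
    {"rx":0,"ry":0,"rz":0,"dx":20,"dy":0,"dz":0,"hand":85},
    {"rx":0,"ry":0,"rz":0,"dx":25,"dy":0,"dz":0,"hand":85},
    {"rx":0,"ry":0,"rz":0,"dx":10,"dy":0,"dz":0,"hand":85},
    {"rx":0,"ry":0,"rz":0,"dx":0,"dy":0,"dz":0,"hand":85},
  ],
)

```text
time_s: 5.15
tcp_pos: [567.9, 222.7, 132.5]
tcp_rot: [-0.001, 0.608, 0.794, 0.001]
contact_force: [-0.1, -0.0, -0.5]
gripper_width: 0.712
grasp_force: 0.0
```

```bash
python3 go.py 0 131 36 1.834
python3 - <<'E'
from station import env
import cv2
a=env.camera("scene")["image"][210:320,270:390,::-1]; b=env.camera("wrist")["image"][:,:,::-1]
a=cv2.resize(a,(420,384)); import numpy as np; cv2.imwrite("pics/p2.png",cv2.resize(np.hstack([a[:, :],b]),(800,330)))
E
```

```text
t 5.15 tcp [567.9 222.7 132.5] sled [  6.  134.7] F [-0.1 -0.  -0.5] grip 0.0 60.8
need d [-3.9 -6.  96.5] rot [ 0.    -0.002  0.001]
```

View pics/p2.png

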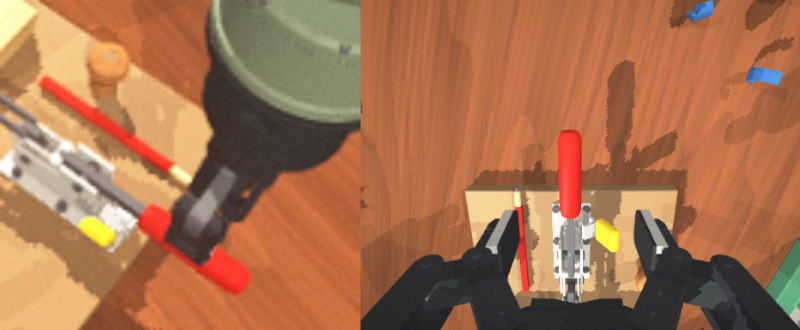

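The catch's yellow tab is swung aside and the handle still level; the wrist view shows the grip at (570,175) with the tab at (607,235). I'll measure the tab angle and grip position.

Run:
```python
from h import *; from go import *
C={n:env.camera(n) for n in("scene","wrist")}
toS=lambda p:np.r_[RS.T@(p[:2]-O),p[2]].round(1)
ps=[]
for n,roi in(("scene",(285,260,330,300)),("wrist",(240,200,330,384))):
    b=blobs(C[n]["image"],(22,150,110),(34,255,255),roi,1)[0]; ps.append(b[1]); print(n,b[0],b[1],[toS(plane(C[n],b[1],z)) for z in(60,66)])
print("tri",toS(tri(list(C.values()),ps)))
im=C["wrist"]["image"];hsv=cv2.cvtColor(im,cv2.COLOR_RGB2HSV)
m=(((hsv[:,:,0]<6)|(hsv[:,:,0]>172))&(hsv[:,:,1]>190)&(hsv[:,:,2]>90)).astype(np.uint8);m[:,:215]=0
n,l,s,ce=cv2.connectedComponentsWithStats(m);i=1+np.argmax(s[1:,4]);print(s[i],ce[i],toS(plane(C["wrist"],ce[i],56)))
```

```text
scene 65 [302.03076923 286.81538462] [array([33.6, 75.3, 60. ]), array([36.1, 76.1, 66. ])]
wrist 769 [287.37451235 271.15214564] [array([34.8, 71.4, 60. ]), array([34. , 75.4, 66. ])]
tri [34.8 75.2 64.5]
[ 229  148   28  104 2205] [244.29297052 194.81405896] [  0.7 135.4  56. ]
```

Catch is at about 0.58 rad. Lower over the grip and close.

drive_tool(
  increments=[
    {"rx":0,"ry":0,"rz":0,"dx":-3.5,"dy":-5.5,"dz":0,"hand":85},
    {"rx":0,"ry":0,"rz":0,"dx":0,"dy":0,"dz":25,"hand":85},
    {"rx":0,"ry":0,"rz":0,"dx":0,"dy":0,"dz":25,"hand":85},
    {"rx":0,"ry":0,"rz":0,"dx":0,"dy":0,"dz":25,"hand":85},
    {"rx":0,"ry":0,"rz":0,"dx":0,"dy":0,"dz":15,"hand":85},
    {"rx":0,"ry":0,"rz":0,"dx":0,"dy":0,"dz":6,"hand":85},
    {"rx":0,"ry":0,"rz":0,"dx":0,"dy":0,"dz":0,"hand":85},
  ],
)

```text
time_s: 5.93
tcp_pos: [564.0, 214.1, 35.4]
tcp_rot: [-0.0, 0.609, 0.793, -0.001]
contact_force: [0.3, -1.1, 0.8]
gripper_width: 0.999
grasp_force: 0.0
```

drive_tool(
  increments=[
    {"rx":0,"ry":0,"rz":0,"dx":0,"dy":0,"dz":0,"hand":5},
    {"rx":0,"ry":0,"rz":0,"dx":0,"dy":0,"dz":0,"hand":5},
    {"rx":0,"ry":0,"rz":0,"dx":0,"dy":0,"dz":0,"hand":5},
    {"rx":0,"ry":0,"rz":0,"dx":0,"dy":0,"dz":0,"hand":5},
    {"rx":0,"ry":0,"rz":0,"dx":0,"dy":0,"dz":0,"hand":5},
    {"rx":0,"ry":0,"rz":0,"dx":0,"dy":0,"dz":0,"hand":5},
    {"rx":0,"ry":0,"rz":0,"dx":0,"dy":0,"dz":0,"hand":5},
    {"rx":0,"ry":0,"rz":0,"dx":0,"dy":0,"dz":0,"hand":5},
    {"rx":0,"ry":0,"rz":0,"dx":0,"dy":0,"dz":0,"hand":5},
    {"rx":0,"ry":0,"rz":0,"dx":0,"dy":0,"dz":0,"hand":5},
    {"rx":0,"ry":0,"rz":0,"dx":0,"dy":0,"dz":0,"hand":5},
    {"rx":0,"ry":0,"rz":0,"dx":0,"dy":0,"dz":0,"hand":5},
  ],
  newtons=30,
)

```text
time_s: 6.93
tcp_pos: [564.1, 214.9, 36.7]
tcp_rot: [-0.0, 0.609, 0.793, -0.0]
contact_force: [-5.4, -1.9, 8.4]
gripper_width: 0.225
grasp_force: 29.0
```

```bash
python3 go.py 0 131 36 1.834
```

```text
t 6.93 tcp [564.1 214.9  36.7] sled [  0.2 128.2] F [-5.4 -1.9  8.4] grip 29.038086086511612 19.2
need d [ 2.8 -0.2  0.7] rot [-0.001  0.    -0.002]
```

drive_tool(
  increments=[
    {"rx":0,"ry":0,"rz":0,"dx":-0.3,"dy":0,"dz":-7,"hand":5},
    {"rx":0,"ry":0,"rz":0,"dx":-0.9,"dy":0,"dz":-6.8,"hand":5},
    {"rx":0,"ry":0,"rz":0,"dx":-1.4,"dy":0,"dz":-6.7,"hand":5},
    {"rx":0,"ry":0,"rz":0,"dx":-2,"dy":0,"dz":-6.5,"hand":5},
    {"rx":0,"ry":0,"rz":0,"dx":-2.5,"dy":0,"dz":-6.3,"hand":5},
    {"rx":0,"ry":0,"rz":0,"dx":-3,"dy":0,"dz":-6,"hand":5},
    {"rx":0,"ry":0,"rz":0,"dx":-3.5,"dy":0,"dz":-5.8,"hand":5},
    {"rx":0,"ry":0,"rz":0,"dx":0,"dy":0,"dz":0,"hand":5},
  ],
)

```text
time_s: 7.6
tcp_pos: [567.8, 201.3, 82.7]
tcp_rot: [-0.0, 0.609, 0.793, -0.0]
contact_force: [-7.2, -0.2, -1.8]
gripper_width: 0.225
grasp_force: 30.8
```

```bash
python3 go.py 0 114 81 1.834
```

```text
t 7.6 tcp [567.8 201.3  82.7] sled [  0.3 114.1] F [-7.2 -0.2 -1.8] grip 30.7639941573143 19.2
need d [-0.1 -0.3  1.7] rot [-0.    -0.    -0.003]
```

Smooth so far (about 0.59 rad); continue to about 1.27.

drive_tool(
  increments=[
    {"rx":0,"ry":0,"rz":0,"dx":-4,"dy":0,"dz":-5.5,"hand":5},
    {"rx":0,"ry":0,"rz":0,"dx":-4.4,"dy":0,"dz":-5.1,"hand":5},
    {"rx":0,"ry":0,"rz":0,"dx":-4.7,"dy":0,"dz":-4.8,"hand":5},
    {"rx":0,"ry":0,"rz":0,"dx":-5.1,"dy":0,"dz":-4.3,"hand":5},
    {"rx":0,"ry":0,"rz":0,"dx":-5.4,"dy":0,"dz":-3.9,"hand":5},
    {"rx":0,"ry":0,"rz":0,"dx":-5.8,"dy":0,"dz":-3.4,"hand":5},
    {"rx":0,"ry":0,"rz":0,"dx":-6,"dy":0,"dz":-3,"hand":5},
    {"rx":0,"ry":0,"rz":0,"dx":-6.2,"dy":0,"dz":-2.5,"hand":5},
    {"rx":0,"ry":0,"rz":0,"dx":-3,"dy":0,"dz":-1,"hand":5},
    {"rx":0,"ry":0,"rz":0,"dx":0,"dy":0,"dz":0,"hand":5},
    {"rx":0,"ry":0,"rz":0,"dx":0,"dy":0,"dz":0,"hand":5},
    {"rx":0,"ry":0,"rz":0,"dx":0,"dy":0,"dz":0,"hand":5},
  ],
)

```text
time_s: 8.6
tcp_pos: [579.4, 158.6, 116.0]
tcp_rot: [-0.0, 0.609, 0.793, 0.0]
contact_force: [-8.7, -0.2, 4.0]
gripper_width: 0.224
grasp_force: 30.6
```

```bash
python3 go.py 0 70 115 1.834;python3 - <<'E'
from station import env
import cv2
c=env.camera("scene")["image"][150:340,200:400,::-1]; cv2.imwrite("pics/p3.png",cv2.resize(c,None,fx=3,fy=3))
E
```

```text
t 8.6 tcp [579.4 158.6 116. ] sled [ 0.4 69.9] F [-8.7 -0.2  4. ] grip 30.5662979410954 19.1
need d [ 0.1 -0.4  1. ] rot [-0.    -0.    -0.002]
```

View pics/p3.png

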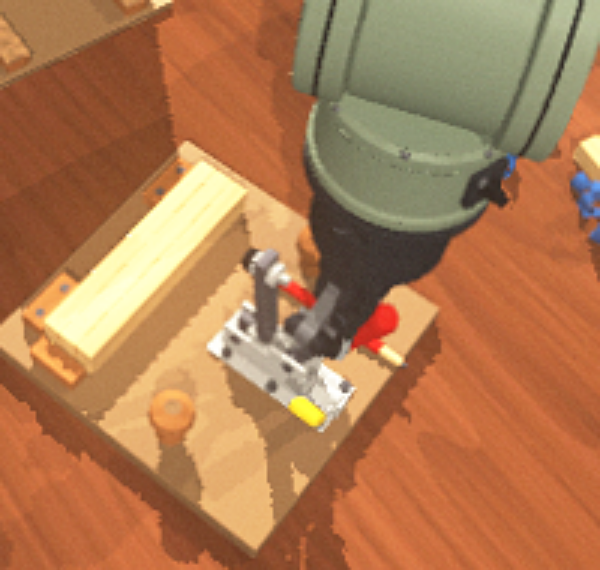

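The clamp arm stands upright, the handle is up, and the blank still lies in its seat (crop 145,260). Release, rise, move over the blank.

drive_tool(
  increments=[
    {"rx":0,"ry":0,"rz":0,"dx":0,"dy":0,"dz":0,"hand":70},
    {"rx":0,"ry":0,"rz":0,"dx":0,"dy":0,"dz":0,"hand":70},
    {"rx":0,"ry":0,"rz":0,"dx":0,"dy":0,"dz":0,"hand":70},
    {"rx":0,"ry":0,"rz":0,"dx":0,"dy":0,"dz":0,"hand":70},
    {"rx":0,"ry":0,"rz":0,"dx":0,"dy":0,"dz":0,"hand":70},
    {"rx":0,"ry":0,"rz":0,"dx":0,"dy":0,"dz":0,"hand":70},
    {"rx":0,"ry":0,"rz":0,"dx":0,"dy":0,"dz":0,"hand":70},
    {"rx":0,"ry":0,"rz":0,"dx":0,"dy":0,"dz":-30,"hand":70},
    {"rx":0,"ry":0,"rz":0,"dx":0,"dy":0,"dz":-35,"hand":70},
    {"rx":0,"ry":0,"rz":0,"dx":0,"dy":0,"dz":-40,"hand":70},
    {"rx":0,"ry":0,"rz":0,"dx":-10,"dy":0,"dz":-20,"hand":70},
    {"rx":0,"ry":0,"rz":0,"dx":-35,"dy":0,"dz":0,"hand":70},
    {"rx":0,"ry":0,"rz":0,"dx":-35,"dy":0,"dz":0,"hand":70},
    {"rx":0,"ry":0,"rz":0,"dx":-40,"dy":0,"dz":0,"hand":70},
    {"rx":0,"ry":0,"rz":0,"dx":-35,"dy":0,"dz":0,"hand":70},
  ],
)

```text
time_s: 9.9
tcp_pos: [619.9, 6.5, 240.1]
tcp_rot: [0.0, 0.609, 0.793, -0.0]
contact_force: [1.3, -1.3, 0.5]
gripper_width: 0.818
grasp_force: 0.0
```

drive_tool(
  increments=[
    {"rx":0,"ry":0,"rz":0.121,"dx":0,"dy":0,"dz":0,"hand":70},
    {"rx":0,"ry":0,"rz":0.121,"dx":0,"dy":0,"dz":0,"hand":70},
    {"rx":0,"ry":0,"rz":0.121,"dx":0,"dy":0,"dz":0,"hand":70},
    {"rx":0,"ry":0,"rz":0.121,"dx":0,"dy":0,"dz":0,"hand":70},
    {"rx":0,"ry":0,"rz":0.121,"dx":0,"dy":0,"dz":0,"hand":70},
    {"rx":0,"ry":0,"rz":0.121,"dx":0,"dy":0,"dz":0,"hand":70},
    {"rx":0,"ry":0,"rz":0.121,"dx":0,"dy":0,"dz":0,"hand":70},
    {"rx":0,"ry":0,"rz":0.121,"dx":0,"dy":0,"dz":0,"hand":70},
    {"rx":0,"ry":0,"rz":0.121,"dx":0,"dy":0,"dz":0,"hand":70},
    {"rx":0,"ry":0,"rz":0.121,"dx":0,"dy":0,"dz":0,"hand":70},
    {"rx":0,"ry":0,"rz":0.121,"dx":0,"dy":0,"dz":0,"hand":70},
    {"rx":0,"ry":0,"rz":0.121,"dx":0,"dy":0,"dz":0,"hand":70},
    {"rx":0,"ry":0,"rz":0.121,"dx":0,"dy":0,"dz":0,"hand":70},
    {"rx":0,"ry":0,"rz":0,"dx":0,"dy":0,"dz":0,"hand":70},
    {"rx":0,"ry":0,"rz":0,"dx":0,"dy":0,"dz":0,"hand":70},
  ],
)

```text
time_s: 11.15
tcp_pos: [619.5, 9.2, 239.9]
tcp_rot: [0.0, 0.991, 0.131, -0.0]
contact_force: [-0.2, -0.3, -0.3]
gripper_width: 0.822
grasp_force: 0.0
```

Run:
```python
from h import *; from go import *
rep([0,-85],22,.263)
c=env.camera("wrist"); cv2.imwrite("pics/p4.png",c["image"][:,:,::-1]); np.savez("w4.npz",**c)
```

```text
t 11.15 tcp [619.5   9.2 239.9] sled [  0.3 -84.8] F [-0.2 -0.3 -0.3] grip 0.0 70.2
need d [-3.000e-01  2.000e-01  2.179e+02] rot [ 0.  0. -0.]
```

View pics/p4.png

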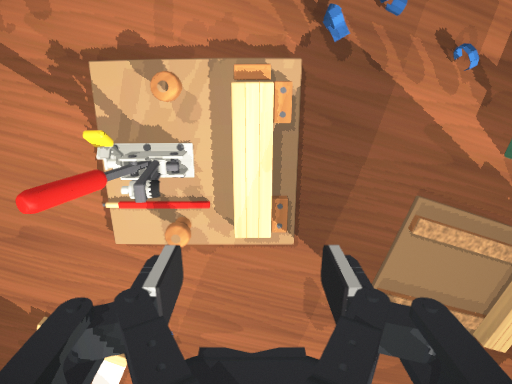

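The blank is square to the gripper, corners about (232,82), (272,82), (271,237), (236,238), fingers straddling it; handle up and clamp open. Check its centre.

Run:
```python
from h import *; from go import *
c=dict(np.load("w4.npz"))
print([(RS.T@(plane(c,p,46)[:2]-O)).round(1) for p in((232,82),(272,82),(271,237),(236,238))])
```

```text
[array([ 88.6, -65.8]), array([  88.6, -107.2]), array([ -89. , -109.6]), array([-90.4, -67.2])]
```

drive_tool(
  increments=[
    {"rx":0,"ry":0,"rz":0,"dx":0,"dy":1.5,"dz":35,"hand":70},
    {"rx":0,"ry":0,"rz":0,"dx":0,"dy":0,"dz":38,"hand":70},
    {"rx":0,"ry":0,"rz":0,"dx":0,"dy":0,"dz":38,"hand":70},
    {"rx":0,"ry":0,"rz":0,"dx":0,"dy":0,"dz":38,"hand":70},
    {"rx":0,"ry":0,"rz":0,"dx":0,"dy":0,"dz":30,"hand":70},
    {"rx":0,"ry":0,"rz":0,"dx":0,"dy":0,"dz":20,"hand":70},
    {"rx":0,"ry":0,"rz":0,"dx":0,"dy":0,"dz":12,"hand":70},
    {"rx":0,"ry":0,"rz":0,"dx":0,"dy":0,"dz":5,"hand":70},
    {"rx":0,"ry":0,"rz":0,"dx":0,"dy":0,"dz":0,"hand":70},
  ],
)

```text
time_s: 11.95
tcp_pos: [619.9, 7.5, 23.7]
tcp_rot: [-0.0, 0.992, 0.13, -0.0]
contact_force: [-0.1, -0.7, 1.1]
gripper_width: 0.82
grasp_force: 0.0
```

drive_tool(
  increments=[
    {"rx":0,"ry":0,"rz":0,"dx":0,"dy":0,"dz":0,"hand":30},
    {"rx":0,"ry":0,"rz":0,"dx":0,"dy":0,"dz":0,"hand":30},
    {"rx":0,"ry":0,"rz":0,"dx":0,"dy":0,"dz":0,"hand":30},
    {"rx":0,"ry":0,"rz":0,"dx":0,"dy":0,"dz":0,"hand":30},
    {"rx":0,"ry":0,"rz":0,"dx":0,"dy":0,"dz":0,"hand":30},
    {"rx":0,"ry":0,"rz":0,"dx":0,"dy":0,"dz":0,"hand":30},
    {"rx":0,"ry":0,"rz":0,"dx":0,"dy":0,"dz":0,"hand":30},
    {"rx":0,"ry":0,"rz":0,"dx":0,"dy":0,"dz":0,"hand":30},
  ],
  newtons=45,
)

```text
time_s: 12.62
tcp_pos: [620.6, 7.9, 25.5]
tcp_rot: [-0.0, 0.992, 0.129, 0.001]
contact_force: [-2.6, 1.4, 7.2]
gripper_width: 0.518
grasp_force: 46.8
```

drive_tool(
  increments=[
    {"rx":0,"ry":0,"rz":0,"dx":0,"dy":0,"dz":-3,"hand":30},
    {"rx":0,"ry":0,"rz":0,"dx":0,"dy":0,"dz":-6,"hand":30},
    {"rx":0,"ry":0,"rz":0,"dx":0,"dy":0,"dz":-12,"hand":30},
    {"rx":0,"ry":0,"rz":0,"dx":0,"dy":0,"dz":-20,"hand":30},
    {"rx":0,"ry":0,"rz":0,"dx":0,"dy":0,"dz":-25,"hand":30},
    {"rx":0,"ry":0,"rz":0,"dx":0,"dy":0,"dz":-25,"hand":30},
    {"rx":0,"ry":0,"rz":0,"dx":0,"dy":0,"dz":-15,"hand":30},
    {"rx":0,"ry":0,"rz":0,"dx":0,"dy":0,"dz":0,"hand":30},
  ],
)

```text
time_s: 13.28
tcp_pos: [621.4, 7.4, 134.4]
tcp_rot: [0.0, 0.992, 0.129, 0.003]
contact_force: [1.1, -0.1, -1.0]
gripper_width: 0.514
grasp_force: 46.3
```

```bash
python3 go.py 529.6 -286 128 -0.036 w
```

```text
Traceback (most recent call last):
  File "go.py", line 12, in <module>
    a=[float(v) for v in sys.argv[1:]]; rep(a[:2],a[2],a[3],len(a)<5)
       ~~~~~^^^
ValueError: could not convert string to float: 'w'
```

```bash
python3 go.py 529.6 -286 128 -0.036 0
```

```text
t 13.28 tcp [621.4   7.4 134.4] sled [  1.6 -87. ] F [ 1.1 -0.1 -1. ] grip 46.29862904548645 43.9
need d [-163.8  260.2    5.8] rot [ 0.    -0.006  0.295]
```

drive_tool(
  increments=[
    {"rx":0,"ry":0,"rz":0,"dx":-6,"dy":9,"dz":0,"hand":30},
    {"rx":0,"ry":0,"rz":0,"dx":-12,"dy":19,"dz":0,"hand":30},
    {"rx":0,"ry":0,"rz":0,"dx":-12,"dy":19,"dz":0,"hand":30},
    {"rx":0,"ry":0,"rz":0,"dx":-12,"dy":19,"dz":0,"hand":30},
    {"rx":0,"ry":0,"rz":0,"dx":-12,"dy":19,"dz":0,"hand":30},
    {"rx":0,"ry":0,"rz":0,"dx":-12,"dy":19,"dz":0,"hand":30},
    {"rx":0,"ry":0,"rz":0,"dx":-12,"dy":19,"dz":0,"hand":30},
    {"rx":0,"ry":0,"rz":0,"dx":-12,"dy":19,"dz":0,"hand":30},
    {"rx":0,"ry":0,"rz":0,"dx":-12,"dy":19,"dz":0,"hand":30},
    {"rx":0,"ry":0,"rz":0,"dx":-12,"dy":19,"dz":0,"hand":30},
    {"rx":0,"ry":0,"rz":0,"dx":-12,"dy":19,"dz":0,"hand":30},
    {"rx":0,"ry":0,"rz":0,"dx":-12,"dy":19,"dz":0,"hand":30},
    {"rx":0,"ry":0,"rz":0,"dx":-12,"dy":19,"dz":0,"hand":30},
    {"rx":0,"ry":0,"rz":0,"dx":-12,"dy":19,"dz":0,"hand":30},
    {"rx":0,"ry":0,"rz":0.074,"dx":0,"dy":0,"dz":0,"hand":30},
    {"rx":0,"ry":0,"rz":0.074,"dx":0,"dy":0,"dz":0,"hand":30},
    {"rx":0,"ry":0,"rz":0.074,"dx":0,"dy":0,"dz":0,"hand":30},
    {"rx":0,"ry":0,"rz":0.074,"dx":0,"dy":0,"dz":0,"hand":30},
    {"rx":0,"ry":0,"rz":0,"dx":0,"dy":0,"dz":0,"hand":30},
    {"rx":0,"ry":0,"rz":0,"dx":0,"dy":0,"dz":0,"hand":30},
  ],
)

```text
time_s: 14.95
tcp_pos: [528.2, -281.6, 129.4]
tcp_rot: [-0.0, 1.0, -0.018, -0.001]
contact_force: [-0.1, 0.2, -1.1]
gripper_width: 0.518
grasp_force: 46.3
```

```bash
python3 go.py 529.6 -286 36 -0.036 0
python3 - <<'E'
from station import env
import cv2,numpy as np
a=env.camera("scene")["image"][60:220,100:300,::-1]; b=env.camera("wrist")["image"][:,:,::-1]
cv2.imwrite("pics/p5.png",np.hstack([cv2.resize(a,(400,320)),cv2.resize(b,(400,320))]))
E
```

```text
t 14.95 tcp [ 528.2 -281.6  129.4] sled [-163.5 -341.9] F [-0.1  0.2 -1.1] grip 46.30798816680908 44.3
need d [ 1.7  4.3 93.4] rot [-0.     0.001  0.001]
```

View pics/p5.png

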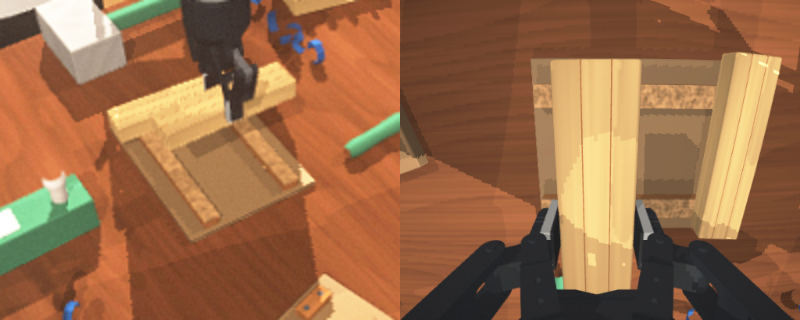

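The blank is held level above the free place, parallel to the bearers and clear of the finished blank. Lower it.

drive_tool(
  increments=[
    {"rx":0,"ry":0,"rz":0,"dx":1.5,"dy":1,"dz":10,"hand":30},
    {"rx":0,"ry":0,"rz":0,"dx":0,"dy":0,"dz":20,"hand":30},
    {"rx":0,"ry":0,"rz":0,"dx":0,"dy":0,"dz":20,"hand":30},
    {"rx":0,"ry":0,"rz":0,"dx":0,"dy":0,"dz":18,"hand":30},
    {"rx":0,"ry":0,"rz":0,"dx":0,"dy":0,"dz":12,"hand":30},
    {"rx":0,"ry":0,"rz":0,"dx":0,"dy":0,"dz":8,"hand":30},
    {"rx":0,"ry":0,"rz":0,"dx":0,"dy":0,"dz":4,"hand":30},
    {"rx":0,"ry":0,"rz":0,"dx":0,"dy":0,"dz":0,"hand":30},
    {"rx":0,"ry":0,"rz":0,"dx":0,"dy":0,"dz":0,"hand":30},
  ],
)

```text
time_s: 15.8
tcp_pos: [530.6, -282.6, 38.4]
tcp_rot: [0.0, 1.0, -0.018, 0.0]
contact_force: [-0.5, -0.1, -1.3]
gripper_width: 0.513
grasp_force: 46.3
```

drive_tool(
  increments=[
    {"rx":0,"ry":0,"rz":0,"dx":0,"dy":0,"dz":1.5,"hand":30},
    {"rx":0,"ry":0,"rz":0,"dx":0,"dy":0,"dz":1.5,"hand":30},
    {"rx":0,"ry":0,"rz":0,"dx":0,"dy":0,"dz":0,"hand":30},
    {"rx":0,"ry":0,"rz":0,"dx":0,"dy":0,"dz":0,"hand":30},
  ],
)

```text
time_s: 16.13
tcp_pos: [530.4, -282.4, 35.1]
tcp_rot: [0.0, 1.0, -0.019, 0.0]
contact_force: [-0.9, -0.8, -1.6]
gripper_width: 0.515
grasp_force: 46.3
```

drive_tool(
  increments=[
    {"rx":0,"ry":0,"rz":0,"dx":0,"dy":0,"dz":1,"hand":30},
    {"rx":0,"ry":0,"rz":0,"dx":0,"dy":0,"dz":1,"hand":30},
    {"rx":0,"ry":0,"rz":0,"dx":0,"dy":0,"dz":0,"hand":30},
  ],
)

```text
time_s: 16.38
tcp_pos: [530.2, -282.4, 32.7]
tcp_rot: [-0.0, 1.0, -0.019, -0.0]
contact_force: [-0.8, 0.2, -1.1]
gripper_width: 0.518
grasp_force: 46.3
```

drive_tool(
  increments=[
    {"rx":0,"ry":0,"rz":0,"dx":0,"dy":0,"dz":1,"hand":30},
    {"rx":0,"ry":0,"rz":0,"dx":0,"dy":0,"dz":0,"hand":30},
    {"rx":0,"ry":0,"rz":0,"dx":0,"dy":0,"dz":0,"hand":30},
  ],
)

```text
time_s: 16.63
tcp_pos: [530.3, -282.4, 31.8]
tcp_rot: [-0.0, 1.0, -0.019, -0.0]
contact_force: [-0.3, -1.2, -1.7]
gripper_width: 0.516
grasp_force: 46.3
```

drive_tool(
  increments=[
    {"rx":0,"ry":0,"rz":0,"dx":0,"dy":0,"dz":1,"hand":30},
    {"rx":0,"ry":0,"rz":0,"dx":0,"dy":0,"dz":0,"hand":30},
    {"rx":0,"ry":0,"rz":0,"dx":0,"dy":0,"dz":0,"hand":30},
  ],
)

```text
time_s: 16.88
tcp_pos: [530.4, -282.5, 31.5]
tcp_rot: [0.0, 1.0, -0.019, 0.0]
contact_force: [-3.4, 1.1, 11.1]
gripper_width: 0.517
grasp_force: 47.7
```

Contact (+11 N) at z = 31.5, as expected. Release and rise.

drive_tool(
  increments=[
    {"rx":0,"ry":0,"rz":0,"dx":0,"dy":0,"dz":0,"hand":49},
    {"rx":0,"ry":0,"rz":0,"dx":0,"dy":0,"dz":0,"hand":55},
    {"rx":0,"ry":0,"rz":0,"dx":0,"dy":0,"dz":0,"hand":65},
    {"rx":0,"ry":0,"rz":0,"dx":0,"dy":0,"dz":0,"hand":65},
    {"rx":0,"ry":0,"rz":0,"dx":0,"dy":0,"dz":0,"hand":65},
    {"rx":0,"ry":0,"rz":0,"dx":0,"dy":0,"dz":0,"hand":65},
    {"rx":0,"ry":0,"rz":0,"dx":0,"dy":0,"dz":-10,"hand":65},
    {"rx":0,"ry":0,"rz":0,"dx":0,"dy":0,"dz":-25,"hand":65},
    {"rx":0,"ry":0,"rz":0,"dx":0,"dy":0,"dz":-35,"hand":65},
    {"rx":0,"ry":0,"rz":0,"dx":0,"dy":0,"dz":-35,"hand":65},
    {"rx":0,"ry":0,"rz":0,"dx":0,"dy":0,"dz":-35,"hand":65},
    {"rx":0,"ry":0,"rz":0,"dx":0,"dy":0,"dz":-35,"hand":65},
    {"rx":0,"ry":0,"rz":0,"dx":0,"dy":0,"dz":0,"hand":65},
  ],
)

```text
time_s: 17.97
tcp_pos: [532.0, -283.5, 213.0]
tcp_rot: [0.002, 1.0, -0.019, 0.004]
contact_force: [0.6, -0.0, 0.7]
gripper_width: 0.763
grasp_force: 0.0
```

Run:
```python
from station import env
import cv2,numpy as np
a=env.camera("scene")["image"][60:340,100:400,::-1]; b=env.camera("wrist")["image"][:,:,::-1]
cv2.imwrite("pics/p6.png",np.hstack([cv2.resize(a,(400,373)),cv2.resize(b,(400,373))]))
```

```text
(no output)
```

View pics/p6.png

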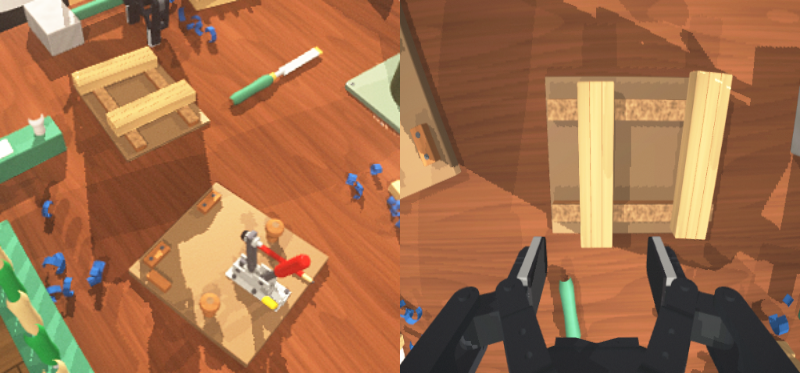

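The blank lies across both bearers left of the finished blank (wrist view, corners ≈ (578,82), (613,82), (612,247), (581,247)); clamp open, pencil in place. Measure the offset.

Run:
```python
from h import *; from go import *
c=env.camera("wrist");k=512/400.;h=384/373.
f=lambda p,z:plane(c,((p[0]-400)*k,p[1]*h),z)[:2].round(1)
P=np.array([f(p,52) for p in((578,82),(613,82),(612,247),(581,247))]);B=np.array([f(p,24) for p in((549,110),(554,214))])
print(P.tolist(),"mid",P.mean(0),B.tolist())
d=B[0]-B[1];print("bearer mid",B.mean(0),"blank yaw",np.arctan2(*(P[0]+P[1]-P[2]-P[3])[::-1]),"board yaw",np.arctan2(d[1],d[0]))
```

```text
[[617.4, -265.3], [615.9, -306.4], [439.7, -302.2], [441.3, -258.8]] mid [ 528.575 -283.175] [[591.1, -223.3], [471.0, -218.9]]
bearer mid [ 531.05 -221.1 ] blank yaw -0.03036250852221092 board yaw -0.03661975865347404
```

Blank is within about 2 mm in x of the board's middle and parallel within 0.01 rad; hand in.

```bash
python3 -c "
from station import env
print(env.job_done())"
```

```text
the job is handed in; nothing more can be done
None
```

The catch is swung aside, the clamp is open, and the blank lies flat and parallel across both bearers, with the finished blank and pencil untouched as far as the pictures show; the job is handed in at about 18 s, with no verdict returned.

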